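# Sort the bench after a column change

## Task

Tidy the bench after the column change: stand both small amber bottles in the white tray, lay both white columns flat in the blue tray, and lay the black star knob flat in the red tray. Keep the glass bottles upright and set them down gently, not dropped, and do not disturb the beaker and the roll of tape that stand among them.

Things in the scene. Friction and masses are not known exactly. Their poses are not given: they have to be found in the camera images.
- bottle_blue_center (a point): stoppered amber glass reagent bottle, 36 mm in diameter, 68 mm tall, about 70 g, paper label, with a blue cap; starts standing. The point is on its axis, half-way up (34 mm above its underside); z is up along the bottle. The body is plain and round between 5 and 37 mm above the underside, with a rounded shoulder, neck and 18 mm wide cap above: grip it by the body, at or below half height
- bottle_white_center (a point): stoppered amber glass reagent bottle, 36 mm in diameter, 68 mm tall, about 70 g, paper label, with a white cap; starts standing. The point is on its axis, half-way up (34 mm above its underside); z is up along the bottle. The body is plain and round between 5 and 37 mm above the underside, with a rounded shoulder, neck and 18 mm wide cap above: grip it by the body, at or below half height
- column_green_center (a point): chromatography column (cartridge) lying on its side: white round barrel 25 mm in diameter and 48 mm long between its ends, along its own x axis, with one green band round its middle, a square black end block (30 x 30 mm, 14 mm thick) on each end, small steel nipples beyond; 86 mm long overall, 30 mm high, about 60 g. The point is at its centre, 15 mm above the surface it lies on; x runs along the barrel. Grip it across the barrel between the blocks
- column_orange_center (a point): chromatography column (cartridge) lying on its side: white round barrel 25 mm in diameter and 48 mm long between its ends, along its own x axis, with one orange band round its middle, a square black end block (30 x 30 mm, 14 mm thick) on each end, small steel nipples beyond; 86 mm long overall, 30 mm high, about 60 g. The point is at its centre, 15 mm above the surface it lies on; x runs along the barrel. Grip it across the barrel between the blocks
- knob_center (a point): black star-shaped hand knob with five lobes from a valve, lying flat, 46 mm across, 28 mm high, about 60 g; small steel disc in its top. Grips like a disc of 46 mm diameter at any yaw. The point is at its centre, 14 mm above its underside; z is its axis
- tray_white: open rectangular white plastic tray fixed to the bench, 104 mm (its x) by 166 mm (its y) and 26 mm high outside, walls and floor 4 mm thick, so 96 x 158 mm inside, no dividers. Origin at the centre of its underside, on the bench; the inner floor is 4 mm above it
- tray_blue: open rectangular blue plastic tray fixed to the bench, 104 mm (its x) by 166 mm (its y) and 26 mm high outside, walls and floor 4 mm thick, so 96 x 158 mm inside, no dividers. Origin at the centre of its underside, on the bench; the inner floor is 4 mm above it
- tray_red: open rectangular red plastic tray fixed to the bench, 104 mm (its x) by 166 mm (its y) and 26 mm high outside, walls and floor 4 mm thick, so 96 x 158 mm inside, no dividers. Origin at the centre of its underside, on the bench; the inner floor is 4 mm above it
- beaker: bystander, not to be disturbed: small clear glass beaker, 50 mm in diameter, 55 mm tall, standing loose among the things. Origin at the centre of its underside
- tape: bystander, not to be disturbed: roll of yellow tape lying flat, 56 mm outside and 38 mm inside diameter, 20 mm high, loose among the things. Origin at the centre of its underside
There are look-alikes about, which are no part of the job. Leave any yellow look-alike of the tray_blue alone.

How it is judged:
At the end, for the whole second after the job is handed in: Bottles upright in the white tray, columns level in the blue, knob flat (either face up) in the red: within 0.15 rad, centres inside the tray (48 mm along its x, 79 mm along its y of the middle) and within 6 mm of resting height on its floor; all released and at rest (under 0.02 m/s) (x of bottle_blue_center in the frame of tray_white between -0.048 and 0.048 m and y of bottle_blue_center in the frame of tray_white between -0.079 and 0.079 m and z of bottle_blue_center in the frame of tray_white between 0.032 and 0.044 m and angle between each of bottle_blue_center, bottle_white_center's own z axis and vertical below 0.15 rad and linear speed of each of bottle_blue, bottle_white, column_green, column_orange, knob below 0.02 m/s and x of bottle_white_center in the frame of tray_white between -0.048 and 0.048 m and y of bottle_white_center in the frame of tray_white between -0.079 and 0.079 m and z of bottle_white_center in the frame of tray_white between 0.032 and 0.044 m and x of column_green_center in the frame of tray_blue between -0.048 and 0.048 m and y of column_green_center in the frame of tray_blue between -0.079 and 0.079 m and z of column_green_center in the frame of tray_blue between 0.013 and 0.025 m and angle between column_green_center's own x axis and vertical between 1.42 and 1.72 rad and x of column_orange_center in the frame of tray_blue between -0.048 and 0.048 m and y of column_orange_center in the frame of tray_blue between -0.079 and 0.079 m and z of column_orange_center in the frame of tray_blue between 0.013 and 0.025 m and angle between column_orange_center's own x axis and vertical between 1.42 and 1.72 rad and x of knob_center in the frame of tray_red between -0.048 and 0.048 m and y of knob_center in the frame of tray_red between -0.079 and 0.079 m and z of knob_center in the frame of tray_red between 0.012 and 0.024 m and (angle between knob_center's own z axis and vertical below 0.15 rad or angle between knob_center's own z axis and vertical above 2.99 rad)); the robot touches nothing.
It fails at once if a glass bottle is tipped over (0.8 rad) (angle between any of bottle_blue_center, bottle_white_center's own z axis and vertical above 0.8 rad).
It fails at once if a glass bottle is dropped: it falls, out of the fingers, more than about 18 mm ((linear speed of bottle_blue above 0.6 m/s and contact force between the fingers and bottle_blue below 0.05 N) or (linear speed of bottle_white above 0.6 m/s and contact force between the fingers and bottle_white below 0.05 N)).
It fails at once if the beaker is tipped over or shifted more than 30 mm (angle between beaker's own z axis and vertical above 0.5 rad or distance of beaker from where it was at the start of the episode above 0.03 m).
It fails at once if the roll of tape is shifted more than 30 mm (distance of tape from where it was at the start of the episode above 0.03 m).
It also fails if it takes over 125 s, if anything falls off the work surface, if the arm or the gripper's body presses on something with over 40 N, if the wrist force passes 120 N, or if a joint passes its speed limit or range.

## Robot

A 6-joint arm with a two-finger parallel gripper is mounted at the origin on the work surface. World frame = base frame: x ahead of the robot, y to its left, z up, the work surface at z = 0. Lengths are in m, angles in rad, forces in N, time in s.
With the tool pointing down it reaches from about 0.4 to 0.825 m from the base axis. Payload 7 kg.
Tool frame: the origin (TCP) lies midway between the tips of the shut fingers; the grasp point (between the pads) lies hold_point_z behind it (hold_point_z is the distance from the TCP to the grasp point, in m); z points along the fingers, y is the line along which they close (so a half turn about z gives the same grasp; the last joint's range is limited). The gripper opens to 88 mm and grips with 3 to 60 N. Pads are 19 mm wide; open, the fingers measure 130 mm over their backs; the gripper's body (78 mm by 193 mm) begins 47 mm behind the grasp point.
Start: joints at [-0.966, 0.359, 0.012, 0, -1.224, -0.288], TCP at [0.21, -0.641, 0.227] pointing down, gripper open.
Joint ranges: [-3.07, 3.07], [-1.43, 2.12], [-1.02, 1.25], [-3.03, 1.67], [-3.05, -0], [-3.03, 3.03]. Speed limits (rad/s): [2.39, 2.39, 3.01, 3.14, 3.14, 3.14].

## Interface

Orientations are given as [roll, pitch, yaw] about the fixed x, y, z axes, in that order (R = Rz(yaw) Ry(pitch) Rx(roll)).
In Python, from station import * gives the robot as it stands.
- The arm moves only by the tool apply_moves, never from a script. Its argument "steps" is a list of rows, each an object with "translation": the shift along the world's x, y, z scaled (see below), a list of three; "rotation": the turn, a rotation vector about the world's x, y, z scaled (see below), a list of three. A call has exactly 10 rows; each row is the pose to reach, as a shift and turn from the pose commanded when the call began; what a row does not reach only later rows make up. The controller multiplies each number of a shift by 250 mm and each number of a turn by 30 degrees. A row lasts 1/12 s, in which the tool goes at most 41.7 mm and 7.16 degrees, less where a joint would pass 70% of its speed; a pose out of reach is approached as far as the arm can. A call with a number of a shift or a turn outside -1 to 1 is refused whole. A call with a gripper value outside its range is refused whole. "jaw" is the closure, from -1 (fully open) to 1 (shut), so that 0 is half open, set as the call begins (left out, the last holds). The fingers move at their own pace and stop on an object; "newtons" is the grip in N (left out, the last holds). Time passes only in rows, so rows that repeat a pose let the fingers close, or fill a call up. It gives the time, the measured TCP pose, the force, the opening and the grip force at its end, in the units of the state.
- get_state(): the state, without advancing time (a new reading comes with each control period).
- grab_frame(name): name is "scene" or "top"; returns the picture (400x640x3 uint8, blue, green, red); there is no depth.
- camera_model(name): a dict with "fx", "fy", "cx", "cy" (pixels), "xyz" and "rotation" of the camera in the world. Camera axes: x right, y down, z forward; pixel columns grow to the right and rows downward; lengths in m; the calibration is good to about 2 mm. A picture is of the moment at which its call begins. camera_model takes no time and is no camera call.
- job_done(): hands the job in; it is judged then, once.
The state is a dict: "t": time; "q": joint angles; "qd": joint speeds; "joint_efforts": joint torques, N m; "eef_pos": TCP position; "ee_rot": TCP orientation; "force": force on the tool from outside, world axes, zero at the start; "moment": the same for the moment, N m; "width": finger opening in m; "gripper_force": force on a finger pad.
Only numpy, scipy, OpenCV 4.12 (cv2) and the standard library are available. Lean on these libraries where they do the work, as an engineer would, in place of code of your own. Each camera call takes 0.05 s, during which the arm holds its last target. There are 200 camera calls.

## Working session

There is one attempt and no reset: what is moved stays moved. The work goes in short steps, Python scripts to look and compute and a tool call to move; the robot and the scene stay as the last step left them, time stands still between calls to the robot, and variables do not carry over. Pictures are saved under pics/ and viewed, at most 14 in all, crops included, and the job is handed in when it is done.

Besides the shell and the picture viewer there is one more tool, called as name([rows], argument=value, ...), one row to a line, values as JSON. apply_moves: Moves the arm, as the interface text tells. Shifts and turns lie within -1 to 1; 1 stands for 250 mm of shift or 30 degrees of turn. Its arguments: {"type":"object","properties":{"steps":{"type":"array"},"jaw":{"type":"number"},"newtons":{"type":"number"}},"required":["steps"]}

```bash
mkdir -p pics; ls; python3 - <<'E'
from station import *
import cv2
for n in("scene","top"):
    cv2.imwrite(f"pics/{n}0.png",grab_frame(n)); print(n,camera_model(n))
s=get_state(); print(s)
try: print(hold_point_z)
except Exception as e: print(e)
E
```

```text
pics
scene {'fx': 402.13500395051676, 'fy': 402.13500395051676, 'cx': 325.67426295744855, 'cy': 201.99185247979457, 'xyz': array([ 1.01205069, -0.67132321,  0.73180098]), 'rotation': array([-2.27859402,  0.01737716,  0.78346458])}
top {'fx': 460.3911782725158, 'fy': 460.3911782725158, 'cx': 316.3419851299375, 'cy': 194.2750411865788, 'xyz': array([ 0.19246202, -0.11544907,  1.31817377]), 'rotation': array([-2.94437401,  0.02043833, -1.59208118])}
{'t': 0.1, 'q': array([-9.65910156e-01,  3.59311581e-01,  1.11587916e-02, -2.64244303e-04,
       -1.22406418e+00, -2.88089247e-01]), 'qd': array([-5.97673859e-04, -1.60354907e-03,  4.08238887e-03,  1.22457575e-03,
        4.36594782e-04, -2.81436157e-05]), 'joint_efforts': array([-1.21196972e-03, -5.84161341e+01,  2.93750435e+01,  7.01553896e+00,
        1.01589793e-02, -1.07077749e-04]), 'eef_pos': array([ 0.21010795, -0.6410306 ,  0.22573034]), 'ee_rot': array([ 3.14015998e+00, -1.65481603e-04, -2.82488558e+00]), 'force': array([ 0.08356655, -0.15467913, -0.63486058]), 'moment': array([ 0.02440977,  0.01126127, -0.02719814]), 'gripper_force': 0.0, 'width': 0.08761309499779159}
0.0188
```

View pics/scene0.png

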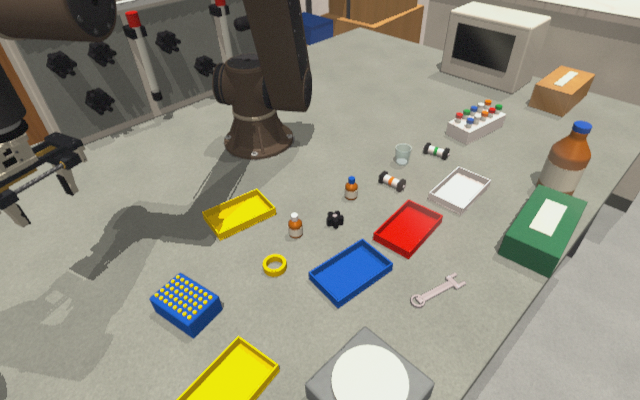

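View pics/top0.png

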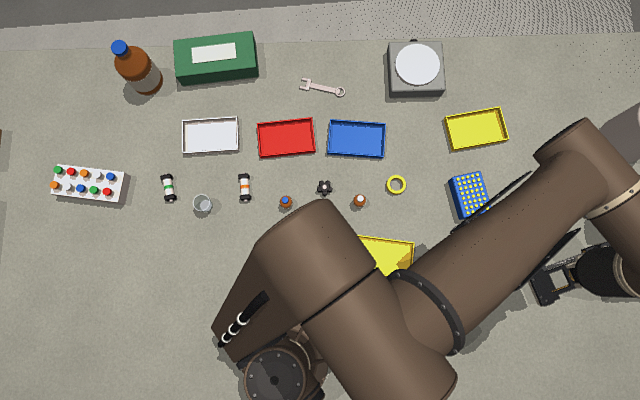

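The top view shows the trays: white (210,135), red (286,138), blue (357,139). It also shows two yellow look-alike trays at (477,129) and (390,255), which I'll leave alone.

The parts are at:
- green column (168,188) and orange column (245,187)
- blue-cap bottle (285,202) and white-cap bottle (360,201)
- knob (324,187)
- beaker (203,203) and tape (396,185)

Two other look-alikes are ruled out: the large amber bottle (138,70) is too big, and the yellow trays are the wrong colour. I'll measure next and confirm with one crop.

```bash
cat > h.py <<'E'
from station import *
import cv2, numpy as np
from scipy.spatial.transform import Rotation as Ro
C={n:camera_model(n) for n in("scene","top")}
def ray(n,p):
    c=C[n]; d=np.array([(p[0]-c["cx"])/c["fx"],(p[1]-c["cy"])/c["fy"],1])
    d=Ro.from_euler("xyz",c["rotation"]).apply(d); return np.array(c["xyz"]),d/np.linalg.norm(d)
def plane(n,p,z):
    o,d=ray(n,p); return o+d*(z-o[2])/d[2]
def tri(ps,pt):
    (a,u),(b,v)=ray("scene",ps),ray("top",pt)
    s,t=np.linalg.lstsq(np.c_[u,-v],b-a,rcond=None)[0]
    return (a+u*s+b+v*t)/2, np.linalg.norm(a+u*s-b-v*t)
def proj(n,P):
    c=C[n]; q=Ro.from_euler("xyz",c["rotation"]).inv().apply(np.array(P)-c["xyz"]); return c["fx"]*q[0]/q[2]+c["cx"],c["fy"]*q[1]/q[2]+c["cy"]
# HSV ranges
H=dict(red=((0,150,80),(6,255,255)),blue=((100,120,50),(125,255,255)),green=((45,80,40),(85,255,255)),orange=((7,130,120),(20,255,255)),
 yellow=((22,150,100),(33,255,255)),white=((0,0,165),(180,60,255)),black=((0,0,0),(180,255,62)))
def blob(im,col,seed,r,n=None):
    m=cv2.inRange(cv2.cvtColor(im,cv2.COLOR_BGR2HSV),*map(np.array,H[col]))
    w=np.zeros_like(m); x,y=seed; w[y-r:y+r+1,x-r:x+r+1]=m[y-r:y+r+1,x-r:x+r+1]
    cs,_=cv2.findContours(w,cv2.RETR_EXTERNAL,cv2.CHAIN_APPROX_NONE)
    if not cs: return None
    c=max(cs,key=cv2.contourArea); k=np.zeros_like(w); cv2.drawContours(k,[c],-1,255,-1)
    p=np.argwhere(k)[:,::-1].astype(np.float32)
    return p.mean(0),cv2.minAreaRect(p),len(p),c
E
python3 - <<'E'
from h import *
T=cv2.imread("pics/top0.png");S=cv2.imread("pics/scene0.png")
J=dict(trayW=("white",(210,135),38,(460,190),36),trayR=("red",(286,138),36,(408,228),40),trayB=("blue",(357,139),36,(350,272),46),
 bandG=("green",(168,188),14,(436,152),9),bandO=("orange",(245,187),14,(392,182),9),capB=("blue",(285,202),9,(351,182),8),
 capW=("white",(360,200),8,(294,217),8),knob=("black",(324,187),14,(335,219),13),tape=("yellow",(396,185),14,(274,265),16))
np.set_printoptions(precision=4,suppress=True)
for k,(col,pt,rt,ps,rs) in J.items():
    a=blob(T,col,pt,rt);b=blob(S,col,ps,rs)
    if a is None or b is None: print(k,a and a[:3],b and b[:3]);continue
    P,e=tri(b[0],a[0]); print(k,"top",a[0],a[2],"sc",b[0],b[2],"P",P,"gap",round(e,4))
    if k[:4]=="tray":
        c=np.array([plane("top",q,.026)[:2] for q in cv2.boxPoints(a[1])]); e1,e2=c[1]-c[0],c[2]-c[1]
        print("  rim ctr",c.mean(0),"sides",np.linalg.norm(e1),np.linalg.norm(e2),"dirs",np.degrees(np.arctan2(e1[1],e1[0])),np.degrees(np.arctan2(e2[1],e2[0])))
for k,pt in dict(colG=(168,188),colO=(245,187)).items():
    m=cv2.inRange(cv2.cvtColor(T,cv2.COLOR_BGR2HSV),(0,0,0),(180,255,70)); w=np.zeros_like(m);x,y=pt;w[y-18:y+19,x-14:x+15]=m[y-18:y+19,x-14:x+15]
    n,l,st,ce=cv2.connectedComponentsWithStats(w); i=np.argsort(-st[1:,4])[:2]+1
    g=[plane("top",ce[j],.02)[:2] for j in i]; d=g[1]-g[0]; print(k,st[i,4],ce[i],"ctr",(g[0]+g[1])/2,"len",np.linalg.norm(d),"ang",np.degrees(np.arctan2(d[1],d[0])))
c=np.vstack([cv2.resize(T[105:220,150:420],(780,332),interpolation=cv2.INTER_CUBIC),cv2.resize(S[140:290,230:510],(490,262),interpolation=cv2.INTER_CUBIC).copy() if 0 else cv2.copyMakeBorder(cv2.resize(S[140:290,230:510],(490,262),interpolation=cv2.INTER_CUBIC),0,0,0,290,0)])
cv2.imwrite("pics/crop1.png",c)
E
```

```text
trayW top [210.8144 138.6015] 4672 sc [462.2253 189.0729] 4913 P [0.641  0.2245 0.0037] gap 0.017
  rim ctr [0.6396 0.2159] sides 0.23594007447553758 0.22951947224012106 dirs 2.318757944873404 -91.72211421041527
trayR top [285.6303 137.1509] 1942 sc [406.8508 228.3802] 2225 P [ 0.6298 -0.0077  0.0065] gap 0.0038
  rim ctr [ 0.6245 -0.0077] sides 0.167197394153774 0.10978894842529813 dirs -85.15325159250621 -175.26121430713488
trayB top [356.2165 138.3895] 2000 sc [350.0511 271.9385] 3091 P [ 0.6209 -0.2166  0.0074] gap 0.0007
  rim ctr [ 0.6156 -0.2149] sides 0.10853064638420944 0.16714958989902123 dirs -5.70819076770206 -96.29835226115485
bandG top [168.     186.2222] 27 sc [435.2105 150.3684] 19 P [0.4871 0.3365 0.0156] gap 0.003
bandO top [244.     186.0769] 26 sc [390.2083 180.4167] 24 P [0.4812 0.1135 0.0156] gap 0.0048
capB top [284.7242 199.5862] 29 sc [351.3158 179.6842] 38 P [ 0.4322 -0.0063  0.058 ] gap 0.0007
capW top [359.8788 197.9394] 33 sc [293.5684 214.4158] 190 P [ 0.4299 -0.2155  0.0651] gap 0.0002
knob top [323.5517 187.8138] 145 sc [334.4237 219.8757] 177 P [ 0.4735 -0.1157  0.0075] gap 0.0002
tape top [395.7038 184.1045] 287 sc [274.3273 264.8818] 440 P [ 0.4792 -0.3253  0.0081] gap 0.0003
colG [68 46] [[170.0882 197.25  ]
 [166.4565 176.3043]] ctr [0.4857 0.3352] len 0.06399980201844387 ang 11.943768885282495
colO [57 48] [[245.     197.2105]
 [243.375  175.75  ]] ctr [0.4809 0.114 ] len 0.06395929108366324 ang 4.776127575558657
```

View pics/crop1.png

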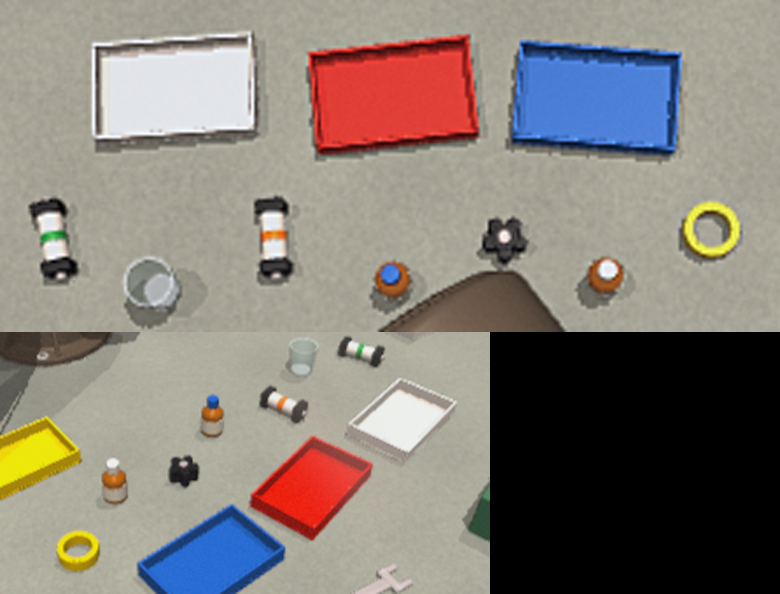

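The crop confirms all targets: white, red and blue trays, both banded columns, both small bottles, knob, beaker, tape. I'll refine the white tray, beaker, bottle axes and heights.

```bash
python3 - <<'E'
from h import *
np.set_printoptions(precision=4,suppress=True)
T=cv2.imread("pics/top0.png");S=cv2.imread("pics/scene0.png")
H["white"]=((0,0,195),(180,40,255))
def corners(n,im,col,seed,r):
    b=blob(im,col,seed,r); hull=cv2.convexHull(b[3]); 
    a=cv2.approxPolyDP(hull,6,True)[:,0].astype(float); return a
for k,col,pt,rt,ps,rs in(("W","white",(210,135),34,(460,190),34),("R","red",(286,138),36,(408,228),40),("B","blue",(357,139),36,(350,272),46)):
    a,b=corners("top",T,col,pt,rt),corners("scene",S,col,ps,rs)
    g=np.array([plane("top",q,.026)[:2] for q in a]); print(k,"top rim ctr",g.mean(0),"n",len(a),"sides",[round(float(np.linalg.norm(g[i]-g[i-1])),3) for i in range(len(g))],"ang",np.degrees(np.arctan2(*(g-np.roll(g,1,0)).T[::-1])))
    for q in a:  # match scene corner
        p=np.array(proj("scene",plane("top",q,.026))); j=np.argmin(np.linalg.norm(b-p,axis=1)); P,e=tri(b[j],q); print("   ",q,b[j],"P",P,"gap",round(e,4))
    m=a.mean(0)
for k,p in dict(bw=(359.9,197.9),bb=(284.7,199.6)).items(): print(k,plane("top",p,.066))
print("bw scene cap",plane("scene",(294,216),.066),"bb scene",plane("scene",(351.3,179.7),.062))
print("knob",plane("top",(323.5,187.5),.02),plane("scene",(334.4,219.9),.012),"disc",tri((335.5,213.5),(324.3,187)))
print("beaker rim",plane("top",(202,203),.055),"base",plane("top",(204.8,205.5),0))
E
```

```text
W top rim ctr [0.6411 0.2173] n 4 sides [0.099, 0.159, 0.099, 0.161] ang [-177.5565   92.826     3.7721  -87.2   ]
    [237. 148.] [429. 192.] P [0.596  0.1354 0.0232] gap 0.0008
    [183. 152.] [458. 166.] P [0.5889 0.2952 0.0248] gap 0.0022
    [182. 120.] [490. 179.] P [0.6883 0.3018 0.0245] gap 0.0022
    [236. 116.] [463. 208.] P [0.6971 0.1408 0.0218] gap 0.0018
R top rim ctr [ 0.6249 -0.0068] n 4 sides [0.161, 0.108, 0.155, 0.105] ang [ -84.9738 -177.9897   94.0317    5.0205]
    [311. 117.] [407. 258.] P [ 0.6902 -0.0859  0.0047] gap 0.0079
    [313. 152.] [373. 237.] P [ 0.5837 -0.0879  0.0011] gap 0.0025
    [260. 157.] [409. 200.] P [0.5713 0.0711 0.0178] gap 0.0069
    [257. 123.] [442. 216.] P [0.6737 0.078  0.02  ] gap 0.0013
B top rim ctr [ 0.6175 -0.2149] n 4 sides [0.105, 0.162, 0.101, 0.163] ang [ -6.3358 -96.0446 173.8304  85.2509]
    [330. 119.] [391. 270.] P [ 0.684  -0.1419  0.0031] gap 0.0047
    [385. 123.] [337. 307.] P [ 0.6657 -0.3052  0.0074] gap 0.0033
    [383. 156.] [309. 272.] P [ 0.5613 -0.2906  0.0211] gap 0.0012
    [327. 153.] [363. 239.] P [ 0.5776 -0.1263  0.0169] gap 0.0054
bw [ 0.4299 -0.2154  0.066 ]
bb [ 0.4304 -0.0072  0.066 ]
bw scene cap [ 0.4358 -0.2193  0.066 ] bb scene [ 0.4358 -0.01    0.062 ]
knob [ 0.4718 -0.1155  0.02  ] [ 0.4768 -0.1194  0.012 ] disc (array([ 0.4732, -0.1156,  0.0291]), np.float64(0.005865928582162355))
beaker rim [0.4286 0.2259 0.055 ] base [0.4313 0.2324 0.    ]
```

apply_moves([
  {"translation": [0.06, 0.12, -0.03], "rotation": [0, 0, 0]},
  {"translation": [0.12, 0.24, -0.06], "rotation": [0, 0, 0]},
  {"translation": [0.18, 0.36, -0.1], "rotation": [0, 0, 0]},
  {"translation": [0.25, 0.48, -0.14], "rotation": [0, 0, 0]},
  {"translation": [0.31, 0.6, -0.18], "rotation": [0, 0, 0]},
  {"translation": [0.37, 0.72, -0.21], "rotation": [0, 0, 0]},
  {"translation": [0.44, 0.85, -0.24], "rotation": [0, 0, 0]},
  {"translation": [0.44, 0.85, -0.24], "rotation": [0, 0, 0]},
  {"translation": [0.44, 0.85, -0.24], "rotation": [0, 0, 0]},
  {"translation": [0.44, 0.85, -0.24], "rotation": [0, 0, 0]},
], jaw=-1, newtons=15)

```text
t: 0.93
eef_pos: [0.3205, -0.4289, 0.1667]
ee_rot: [-3.141, -0.0, -2.824]
force: [0.1, 0.7, 0.5]
width: 0.0875
gripper_force: 0.0
```

apply_moves([
  {"translation": [0.06, 0.12, -0.03], "rotation": [0, 0, 0]},
  {"translation": [0.12, 0.24, -0.05], "rotation": [0, 0, 0]},
  {"translation": [0.18, 0.36, -0.07], "rotation": [0, 0, 0]},
  {"translation": [0.25, 0.48, -0.09], "rotation": [0, 0, 0]},
  {"translation": [0.31, 0.6, -0.11], "rotation": [0, 0, 0]},
  {"translation": [0.37, 0.72, -0.12], "rotation": [0, 0, 0]},
  {"translation": [0.444, 0.85, -0.12], "rotation": [0, 0, 0]},
  {"translation": [0.444, 0.85, -0.12], "rotation": [0, 0, 0]},
  {"translation": [0.444, 0.85, -0.12], "rotation": [0, 0, 0]},
  {"translation": [0.444, 0.85, -0.12], "rotation": [0, 0, 0]},
])

```text
t: 1.77
eef_pos: [0.4313, -0.217, 0.1365]
ee_rot: [3.142, -0.0, -2.825]
force: [-0.3, -0.7, -0.9]
width: 0.0877
gripper_force: 0.0
```

apply_moves([
  {"translation": [0, 0, -0.08], "rotation": [0, 0, 0]},
  {"translation": [0, 0, -0.18], "rotation": [0, 0, 0]},
  {"translation": [0, 0, -0.28], "rotation": [0, 0, 0]},
  {"translation": [0, 0, -0.38], "rotation": [0, 0, 0]},
  {"translation": [0, 0, -0.46], "rotation": [0, 0, 0]},
  {"translation": [0, 0, -0.5], "rotation": [0, 0, 0]},
  {"translation": [0, 0, -0.51], "rotation": [0, 0, 0]},
  {"translation": [0, 0, -0.51], "rotation": [0, 0, 0]},
  {"translation": [0, 0, -0.51], "rotation": [0, 0, 0]},
  {"translation": [0, 0, -0.51], "rotation": [0, 0, 0]},
])

```text
t: 2.6
eef_pos: [0.4318, -0.217, 0.01]
ee_rot: [-3.141, 0.001, -2.826]
force: [0.2, 0.1, 0.4]
width: 0.0878
gripper_force: 0.0
```

apply_moves([
  {"translation": [0, 0, 0], "rotation": [0, 0, 0]},
  {"translation": [0, 0, 0], "rotation": [0, 0, 0]},
  {"translation": [0, 0, 0], "rotation": [0, 0, 0]},
  {"translation": [0, 0, 0], "rotation": [0, 0, 0]},
  {"translation": [0, 0, 0], "rotation": [0, 0, 0]},
  {"translation": [0, 0, 0], "rotation": [0, 0, 0]},
  {"translation": [0, 0, 0], "rotation": [0, 0, 0]},
  {"translation": [0, 0, 0], "rotation": [0, 0, 0]},
  {"translation": [0, 0, 0], "rotation": [0, 0, 0]},
  {"translation": [0, 0, 0], "rotation": [0, 0, 0]},
], jaw=1, newtons=15)

```text
t: 3.43
eef_pos: [0.4312, -0.2164, 0.009]
ee_rot: [3.142, -0.0, -2.825]
force: [-0.2, 1.5, 0.3]
width: 0.0358
gripper_force: 15.0
```

apply_moves([
  {"translation": [0, 0, 0.04], "rotation": [0, 0, 0]},
  {"translation": [0, 0, 0.1], "rotation": [0, 0, 0]},
  {"translation": [0, 0, 0.18], "rotation": [0, 0, 0]},
  {"translation": [0, 0, 0.26], "rotation": [0, 0, 0]},
  {"translation": [0, 0, 0.34], "rotation": [0, 0, 0]},
  {"translation": [0, 0, 0.42], "rotation": [0, 0, 0]},
  {"translation": [0, 0, 0.46], "rotation": [0, 0, 0]},
  {"translation": [0, 0, 0.48], "rotation": [0, 0, 0]},
  {"translation": [0, 0, 0.48], "rotation": [0, 0, 0]},
  {"translation": [0, 0, 0.48], "rotation": [0, 0, 0]},
])

```text
t: 4.27
eef_pos: [0.4309, -0.2163, 0.1285]
ee_rot: [3.141, -0.0, -2.825]
force: [-0.8, -1.0, -0.7]
width: 0.0352
gripper_force: 15.0
```

apply_moves([
  {"translation": [0.03, 0.06, 0], "rotation": [0, 0, 0.08]},
  {"translation": [0.08, 0.15, 0], "rotation": [0, 0, 0.2]},
  {"translation": [0.14, 0.26, 0], "rotation": [0, 0, 0.34]},
  {"translation": [0.2, 0.37, 0], "rotation": [0, 0, 0.48]},
  {"translation": [0.26, 0.48, 0], "rotation": [0, 0, 0.62]},
  {"translation": [0.32, 0.59, 0], "rotation": [0, 0, 0.76]},
  {"translation": [0.38, 0.7, 0], "rotation": [0, 0, 0.9]},
  {"translation": [0.42, 0.77, 0], "rotation": [0, 0, 0.97]},
  {"translation": [0.44, 0.8, 0], "rotation": [0, 0, 1]},
  {"translation": [0.44, 0.8, 0], "rotation": [0, 0, 1]},
])

```text
t: 5.1
eef_pos: [0.5416, -0.015, 0.1275]
ee_rot: [3.14, -0.002, -2.299]
force: [-0.6, 0.3, -0.9]
width: 0.0353
gripper_force: 15.0
```

apply_moves([
  {"translation": [0.03, 0.06, 0], "rotation": [0, 0, 0]},
  {"translation": [0.08, 0.15, 0], "rotation": [0, 0, 0]},
  {"translation": [0.14, 0.26, 0], "rotation": [0, 0, 0]},
  {"translation": [0.2, 0.37, 0], "rotation": [0, 0, 0]},
  {"translation": [0.26, 0.48, 0], "rotation": [0, 0, 0]},
  {"translation": [0.31, 0.59, 0], "rotation": [0, 0, 0]},
  {"translation": [0.36, 0.69, 0], "rotation": [0, 0, 0]},
  {"translation": [0.395, 0.765, 0], "rotation": [0, 0, 0]},
  {"translation": [0.412, 0.798, 0], "rotation": [0, 0, 0]},
  {"translation": [0.412, 0.798, 0], "rotation": [0, 0, 0]},
])

```text
t: 5.93
eef_pos: [0.6445, 0.1839, 0.1278]
ee_rot: [3.141, -0.001, -2.301]
force: [0.5, -0.7, -0.2]
width: 0.0354
gripper_force: 15.0
```

```bash
python3 - <<'E'
from h import *
s=get_state();print(s["eef_pos"],s["ee_rot"],s["width"])
a,b=grab_frame("scene"),grab_frame("top")
cv2.imwrite("pics/v1.png",np.vstack([cv2.resize(a[100:300,300:560],(780,300)) if 0 else cv2.resize(a[60:260,200:600],(600,300)),cv2.resize(b[50:250,80:480],(600,300))]))
E
```

```text
[0.64445967 0.18391416 0.12775543] [ 3.14112281e+00 -1.44408819e-03 -2.30117286e+00] 0.03540537407853923
```

View pics/v1.png

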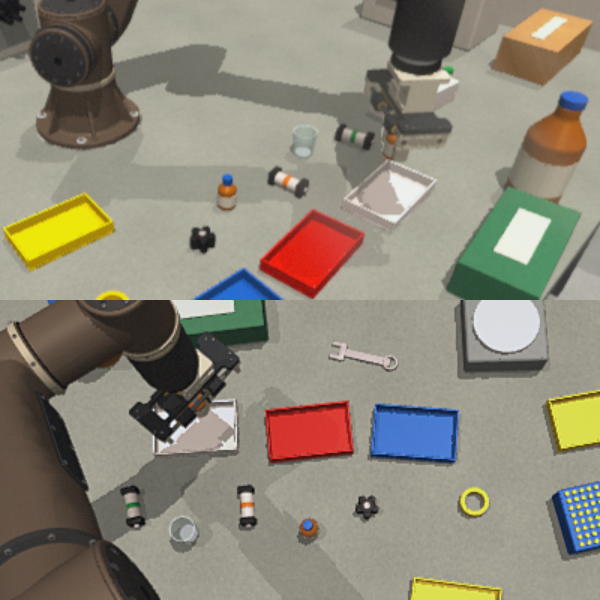

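The white-cap bottle is held upright over the white tray. Everything else is still in place, so I'll lower it.

apply_moves([
  {"translation": [0, 0, -0.06], "rotation": [0, 0, 0]},
  {"translation": [0, 0, -0.14], "rotation": [0, 0, 0]},
  {"translation": [0, 0, -0.22], "rotation": [0, 0, 0]},
  {"translation": [0, 0, -0.3], "rotation": [0, 0, 0]},
  {"translation": [0, 0, -0.36], "rotation": [0, 0, 0]},
  {"translation": [0, 0, -0.41], "rotation": [0, 0, 0]},
  {"translation": [0, 0, -0.44], "rotation": [0, 0, 0]},
  {"translation": [0, 0, -0.45], "rotation": [0, 0, 0]},
  {"translation": [0, 0, -0.456], "rotation": [0, 0, 0]},
  {"translation": [0, 0, -0.456], "rotation": [0, 0, 0]},
])

```text
t: 6.87
eef_pos: [0.6446, 0.1831, 0.0156]
ee_rot: [-3.141, 0.001, -2.301]
force: [0.2, 0.3, -0.4]
width: 0.0357
gripper_force: 15.0
```

apply_moves([
  {"translation": [0, 0, -0.002], "rotation": [0, 0, 0]},
  {"translation": [0, 0, -0.004], "rotation": [0, 0, 0]},
  {"translation": [0, 0, -0.006], "rotation": [0, 0, 0]},
  {"translation": [0, 0, -0.008], "rotation": [0, 0, 0]},
  {"translation": [0, 0, -0.008], "rotation": [0, 0, 0]},
  {"translation": [0, 0, -0.008], "rotation": [0, 0, 0]},
  {"translation": [0, 0, -0.008], "rotation": [0, 0, 0]},
  {"translation": [0, 0, -0.008], "rotation": [0, 0, 0]},
  {"translation": [0, 0, -0.008], "rotation": [0, 0, 0]},
  {"translation": [0, 0, -0.008], "rotation": [0, 0, 0]},
])

```text
t: 7.7
eef_pos: [0.6443, 0.1831, 0.0131]
ee_rot: [-3.142, 0.0, -2.301]
force: [-0.2, -0.4, -1.0]
width: 0.0352
gripper_force: 15.0
```

apply_moves([
  {"translation": [0, 0, 0], "rotation": [0, 0, 0]},
  {"translation": [0, 0, 0], "rotation": [0, 0, 0]},
  {"translation": [0, 0, 0], "rotation": [0, 0, 0]},
  {"translation": [0, 0, 0], "rotation": [0, 0, 0]},
  {"translation": [0, 0, 0], "rotation": [0, 0, 0]},
  {"translation": [0, 0, 0], "rotation": [0, 0, 0]},
  {"translation": [0, 0, 0], "rotation": [0, 0, 0]},
  {"translation": [0, 0, 0], "rotation": [0, 0, 0]},
  {"translation": [0, 0, 0], "rotation": [0, 0, 0]},
  {"translation": [0, 0, 0], "rotation": [0, 0, 0]},
], jaw=-0.2)

```text
t: 8.53
eef_pos: [0.6443, 0.1831, 0.0131]
ee_rot: [3.142, 0.0, -2.301]
force: [0.5, 0.2, 0.5]
width: 0.053
gripper_force: 0.0
```

apply_moves([
  {"translation": [0, 0, 0.03], "rotation": [0, 0, 0]},
  {"translation": [0, 0, 0.08], "rotation": [0, 0, 0]},
  {"translation": [0, 0, 0.15], "rotation": [0, 0, 0]},
  {"translation": [0, 0, 0.23], "rotation": [0, 0, 0]},
  {"translation": [0, 0, 0.31], "rotation": [0, 0, 0]},
  {"translation": [0, 0, 0.4], "rotation": [0, 0, 0]},
  {"translation": [0, 0, 0.46], "rotation": [0, 0, 0]},
  {"translation": [0, 0, 0.464], "rotation": [0, 0, 0]},
  {"translation": [0, 0, 0.464], "rotation": [0, 0, 0]},
  {"translation": [0, 0, 0.464], "rotation": [0, 0, 0]},
])

```text
t: 9.37
eef_pos: [0.644, 0.1831, 0.1295]
ee_rot: [3.141, 0.001, -2.301]
force: [-0.3, -0.2, 1.0]
width: 0.0527
gripper_force: 0.0
```

apply_moves([
  {"translation": [-0.08, -0.07, 0], "rotation": [0, 0, 0]},
  {"translation": [-0.19, -0.17, 0], "rotation": [0, 0, 0]},
  {"translation": [-0.3, -0.27, 0], "rotation": [0, 0, 0]},
  {"translation": [-0.41, -0.37, 0], "rotation": [0, 0, 0]},
  {"translation": [-0.52, -0.47, 0], "rotation": [0, 0, 0]},
  {"translation": [-0.63, -0.57, 0], "rotation": [0, 0, 0]},
  {"translation": [-0.74, -0.66, 0], "rotation": [0, 0, 0]},
  {"translation": [-0.82, -0.73, 0], "rotation": [0, 0, 0]},
  {"translation": [-0.852, -0.762, 0], "rotation": [0, 0, 0]},
  {"translation": [-0.852, -0.762, 0], "rotation": [0, 0, 0]},
], jaw=-1)

```text
t: 10.2
eef_pos: [0.4289, -0.009, 0.1288]
ee_rot: [3.141, -0.001, -2.303]
force: [-0.5, -0.3, -0.1]
width: 0.0877
gripper_force: 0.0
```

apply_moves([
  {"translation": [0, 0, -0.08], "rotation": [0, 0, 0]},
  {"translation": [0, 0, -0.18], "rotation": [0, 0, 0]},
  {"translation": [0, 0, -0.28], "rotation": [0, 0, 0]},
  {"translation": [0, 0, -0.37], "rotation": [0, 0, 0]},
  {"translation": [0, 0, -0.44], "rotation": [0, 0, 0]},
  {"translation": [0, 0, -0.47], "rotation": [0, 0, 0]},
  {"translation": [0, 0, -0.48], "rotation": [0, 0, 0]},
  {"translation": [0, 0, -0.48], "rotation": [0, 0, 0]},
  {"translation": [0, 0, -0.48], "rotation": [0, 0, 0]},
  {"translation": [0, 0, -0.48], "rotation": [0, 0, 0]},
])

```text
t: 11.03
eef_pos: [0.4321, -0.007, 0.01]
ee_rot: [-3.141, 0.002, -2.301]
force: [0.1, -0.5, -0.3]
width: 0.0876
gripper_force: 0.0
```

apply_moves([
  {"translation": [0, 0, 0], "rotation": [0, 0, 0]},
  {"translation": [0, 0, 0], "rotation": [0, 0, 0]},
  {"translation": [0, 0, 0], "rotation": [0, 0, 0]},
  {"translation": [0, 0, 0], "rotation": [0, 0, 0]},
  {"translation": [0, 0, 0], "rotation": [0, 0, 0]},
  {"translation": [0, 0, 0], "rotation": [0, 0, 0]},
  {"translation": [0, 0, 0], "rotation": [0, 0, 0]},
  {"translation": [0, 0, 0], "rotation": [0, 0, 0]},
  {"translation": [0, 0, 0], "rotation": [0, 0, 0]},
  {"translation": [0, 0, 0], "rotation": [0, 0, 0]},
], jaw=1)

```text
t: 11.87
eef_pos: [0.4312, -0.0074, 0.009]
ee_rot: [3.142, -0.0, -2.301]
force: [-0.4, -0.3, -0.1]
width: 0.0359
gripper_force: 15.0
```

apply_moves([
  {"translation": [0, 0, 0.04], "rotation": [0, 0, 0]},
  {"translation": [0, 0, 0.1], "rotation": [0, 0, 0]},
  {"translation": [0, 0, 0.18], "rotation": [0, 0, 0]},
  {"translation": [0, 0, 0.26], "rotation": [0, 0, 0]},
  {"translation": [0, 0, 0.34], "rotation": [0, 0, 0]},
  {"translation": [0, 0, 0.42], "rotation": [0, 0, 0]},
  {"translation": [0, 0, 0.46], "rotation": [0, 0, 0]},
  {"translation": [0, 0, 0.48], "rotation": [0, 0, 0]},
  {"translation": [0, 0, 0.48], "rotation": [0, 0, 0]},
  {"translation": [0, 0, 0.48], "rotation": [0, 0, 0]},
])

```text
t: 12.7
eef_pos: [0.4309, -0.0074, 0.1285]
ee_rot: [3.141, -0.0, -2.301]
force: [-0.3, 0.3, 0.5]
width: 0.0352
gripper_force: 15.0
```

apply_moves([
  {"translation": [0.04, 0.05, 0], "rotation": [0, 0, 0]},
  {"translation": [0.11, 0.14, 0], "rotation": [0, 0, 0]},
  {"translation": [0.19, 0.24, 0], "rotation": [0, 0, 0]},
  {"translation": [0.28, 0.35, 0], "rotation": [0, 0, 0]},
  {"translation": [0.37, 0.46, 0], "rotation": [0, 0, 0]},
  {"translation": [0.46, 0.57, 0], "rotation": [0, 0, 0]},
  {"translation": [0.55, 0.68, 0], "rotation": [0, 0, 0]},
  {"translation": [0.64, 0.79, 0], "rotation": [0, 0, 0]},
  {"translation": [0.71, 0.88, 0], "rotation": [0, 0, 0]},
  {"translation": [0.75, 0.934, 0], "rotation": [0, 0, 0]},
])

```text
t: 13.53
eef_pos: [0.6201, 0.2287, 0.1264]
ee_rot: [3.141, -0.002, -2.3]
force: [0.8, -0.4, 0.2]
width: 0.0358
gripper_force: 15.0
```

apply_moves([
  {"translation": [0.04, 0.05, 0], "rotation": [0, 0, 0]},
  {"translation": [0.086, 0.1, 0], "rotation": [0, 0, 0]},
  {"translation": [0.086, 0.1, -0.08], "rotation": [0, 0, 0]},
  {"translation": [0.086, 0.1, -0.16], "rotation": [0, 0, 0]},
  {"translation": [0.086, 0.1, -0.24], "rotation": [0, 0, 0]},
  {"translation": [0.086, 0.1, -0.32], "rotation": [0, 0, 0]},
  {"translation": [0.086, 0.1, -0.39], "rotation": [0, 0, 0]},
  {"translation": [0.086, 0.1, -0.43], "rotation": [0, 0, 0]},
  {"translation": [0.086, 0.1, -0.45], "rotation": [0, 0, 0]},
  {"translation": [0.086, 0.1, -0.455], "rotation": [0, 0, 0]},
])

```text
t: 14.37
eef_pos: [0.6397, 0.2509, 0.0137]
ee_rot: [3.141, -0.003, -2.301]
force: [1.4, 0.3, -0.3]
width: 0.0356
gripper_force: 15.0
```

apply_moves([
  {"translation": [0, 0, -0.002], "rotation": [0, 0, 0]},
  {"translation": [0, 0, -0.004], "rotation": [0, 0, 0]},
  {"translation": [0, 0, -0.006], "rotation": [0, 0, 0]},
  {"translation": [0, 0, -0.008], "rotation": [0, 0, 0]},
  {"translation": [0, 0, -0.009], "rotation": [0, 0, 0]},
  {"translation": [0, 0, -0.009], "rotation": [0, 0, 0]},
  {"translation": [0, 0, -0.009], "rotation": [0, 0, 0]},
  {"translation": [0, 0, -0.009], "rotation": [0, 0, 0]},
  {"translation": [0, 0, -0.009], "rotation": [0, 0, 0]},
  {"translation": [0, 0, -0.009], "rotation": [0, 0, 0]},
])

```text
t: 15.2
eef_pos: [0.6403, 0.2511, 0.0131]
ee_rot: [3.142, 0.0, -2.301]
force: [-1.5, -0.6, -0.6]
width: 0.0353
gripper_force: 15.0
```

apply_moves([
  {"translation": [0, 0, 0], "rotation": [0, 0, 0]},
  {"translation": [0, 0, 0], "rotation": [0, 0, 0]},
  {"translation": [0, 0, 0], "rotation": [0, 0, 0]},
  {"translation": [0, 0, 0], "rotation": [0, 0, 0]},
  {"translation": [0, 0, 0], "rotation": [0, 0, 0]},
  {"translation": [0, 0, 0], "rotation": [0, 0, 0]},
  {"translation": [0, 0, 0], "rotation": [0, 0, 0]},
  {"translation": [0, 0, 0], "rotation": [0, 0, 0]},
  {"translation": [0, 0, 0], "rotation": [0, 0, 0]},
  {"translation": [0, 0, 0], "rotation": [0, 0, 0]},
], jaw=-0.2)

```text
t: 16.03
eef_pos: [0.6402, 0.2511, 0.013]
ee_rot: [-3.142, -0.0, -2.301]
force: [0.5, -0.4, -0.5]
width: 0.0524
gripper_force: 0.0
```

apply_moves([
  {"translation": [0, 0, 0.03], "rotation": [0, 0, 0]},
  {"translation": [0, 0, 0.08], "rotation": [0, 0, 0]},
  {"translation": [0, 0, 0.15], "rotation": [0, 0, 0]},
  {"translation": [0, 0, 0.23], "rotation": [0, 0, 0]},
  {"translation": [0, 0, 0.31], "rotation": [0, 0, 0]},
  {"translation": [0, 0, 0.4], "rotation": [0, 0, 0]},
  {"translation": [0, 0, 0.46], "rotation": [0, 0, 0]},
  {"translation": [0, 0, 0.464], "rotation": [0, 0, 0]},
  {"translation": [0, 0, 0.464], "rotation": [0, 0, 0]},
  {"translation": [0, 0, 0.464], "rotation": [0, 0, 0]},
])

```text
t: 16.87
eef_pos: [0.64, 0.2511, 0.1295]
ee_rot: [3.141, 0.0, -2.301]
force: [-0.4, 0.5, -0.5]
width: 0.0526
gripper_force: 0.0
```

apply_moves([
  {"translation": [-0.06, 0.03, 0], "rotation": [0, 0, -0.1]},
  {"translation": [-0.14, 0.08, 0], "rotation": [0, 0, -0.24]},
  {"translation": [-0.22, 0.12, 0], "rotation": [0, 0, -0.38]},
  {"translation": [-0.3, 0.16, 0], "rotation": [0, 0, -0.52]},
  {"translation": [-0.38, 0.21, 0], "rotation": [0, 0, -0.66]},
  {"translation": [-0.46, 0.25, 0], "rotation": [0, 0, -0.8]},
  {"translation": [-0.54, 0.3, 0], "rotation": [0, 0, -0.94]},
  {"translation": [-0.6, 0.33, 0], "rotation": [0, 0, -1]},
  {"translation": [-0.614, 0.34, 0], "rotation": [0, 0, -1]},
  {"translation": [-0.614, 0.34, 0], "rotation": [0, 0, -1]},
])

```text
t: 17.7
eef_pos: [0.4857, 0.3364, 0.1286]
ee_rot: [-3.141, -0.001, -2.822]
force: [-0.3, 0.5, -0.5]
width: 0.0522
gripper_force: 0.0
```

```bash
python3 - <<'E'
from h import *
s=get_state();print(s["eef_pos"],s["ee_rot"],s["width"])
a,b=grab_frame("scene"),grab_frame("top")
cv2.imwrite("pics/v2s.png",a);cv2.imwrite("pics/v2t.png",b)
cv2.imwrite("pics/v2.png",np.vstack([cv2.resize(a[60:260,260:560],(450,300)),cv2.resize(b[100:260,120:360],(450,300))]))
E
```

```text
[0.48566414 0.33643137 0.12860773] [-3.14105197e+00 -1.00003009e-03 -2.82227717e+00] 0.052226578066134684
```

View pics/v2.png

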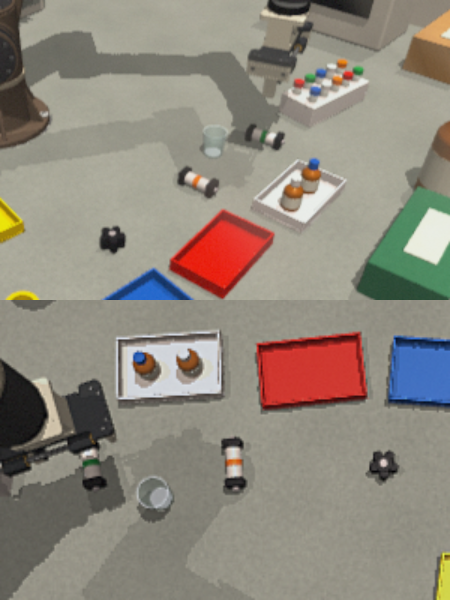

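Both bottles stand upright in the white tray, and the gripper is over the green column. The beaker is in place.

apply_moves([
  {"translation": [0, 0, -0.03], "rotation": [0, 0, -0.1]},
  {"translation": [0, 0, -0.1], "rotation": [0, 0, -0.213]},
  {"translation": [0, 0, -0.18], "rotation": [0, 0, -0.213]},
  {"translation": [0, 0, -0.26], "rotation": [0, 0, -0.213]},
  {"translation": [0, 0, -0.34], "rotation": [0, 0, -0.213]},
  {"translation": [0, 0, -0.42], "rotation": [0, 0, -0.213]},
  {"translation": [0, 0, -0.47], "rotation": [0, 0, -0.213]},
  {"translation": [0, 0, -0.49], "rotation": [0, 0, -0.213]},
  {"translation": [0, 0, -0.5], "rotation": [0, 0, -0.213]},
  {"translation": [0, 0, -0.5], "rotation": [0, 0, -0.213]},
])

```text
t: 18.63
eef_pos: [0.4873, 0.3357, 0.0037]
ee_rot: [-3.141, -0.0, -2.937]
force: [0.0, 0.1, -0.3]
width: 0.0526
gripper_force: 0.0
```

apply_moves([
  {"translation": [0, 0, 0], "rotation": [0, 0, 0]},
  {"translation": [0, 0, 0], "rotation": [0, 0, 0]},
  {"translation": [0, 0, 0], "rotation": [0, 0, 0]},
  {"translation": [0, 0, 0], "rotation": [0, 0, 0]},
  {"translation": [0, 0, 0], "rotation": [0, 0, 0]},
  {"translation": [0, 0, 0], "rotation": [0, 0, 0]},
  {"translation": [0, 0, 0], "rotation": [0, 0, 0]},
  {"translation": [0, 0, 0], "rotation": [0, 0, 0]},
  {"translation": [0, 0, 0], "rotation": [0, 0, 0]},
  {"translation": [0, 0, 0], "rotation": [0, 0, 0]},
], jaw=1, newtons=20)

```text
t: 19.47
eef_pos: [0.4869, 0.3364, 0.0046]
ee_rot: [3.141, 0.001, -2.936]
force: [-2.5, -0.0, 5.4]
width: 0.0245
gripper_force: 20.0
```

apply_moves([
  {"translation": [0, 0, 0.04], "rotation": [0, 0, 0]},
  {"translation": [0, 0, 0.1], "rotation": [0, 0, 0]},
  {"translation": [0, 0, 0.18], "rotation": [0, 0, 0]},
  {"translation": [0, 0, 0.26], "rotation": [0, 0, 0]},
  {"translation": [0, 0, 0.34], "rotation": [0, 0, 0]},
  {"translation": [0, 0, 0.42], "rotation": [0, 0, 0]},
  {"translation": [0, 0, 0.48], "rotation": [0, 0, 0]},
  {"translation": [0, 0, 0.5], "rotation": [0, 0, 0]},
  {"translation": [0, 0, 0.5], "rotation": [0, 0, 0]},
  {"translation": [0, 0, 0.5], "rotation": [0, 0, 0]},
])

```text
t: 20.3
eef_pos: [0.4864, 0.3358, 0.1286]
ee_rot: [3.142, -0.001, -2.937]
force: [0.0, -1.4, -1.0]
width: 0.0241
gripper_force: 20.0
```

apply_moves([
  {"translation": [0.01, -0.06, 0], "rotation": [0, 0, -0.05]},
  {"translation": [0.03, -0.16, 0], "rotation": [0, 0, -0.12]},
  {"translation": [0.05, -0.28, 0], "rotation": [0, 0, -0.2]},
  {"translation": [0.07, -0.4, 0], "rotation": [0, 0, -0.3]},
  {"translation": [0.09, -0.52, 0], "rotation": [0, 0, -0.4]},
  {"translation": [0.12, -0.64, 0], "rotation": [0, 0, -0.5]},
  {"translation": [0.14, -0.76, 0], "rotation": [0, 0, -0.57]},
  {"translation": [0.16, -0.86, 0], "rotation": [0, 0, -0.59]},
  {"translation": [0.18, -0.92, 0], "rotation": [0, 0, -0.59]},
  {"translation": [0.18, -0.94, 0], "rotation": [0, 0, -0.59]},
])

```text
t: 21.13
eef_pos: [0.5312, 0.0981, 0.1277]
ee_rot: [-3.14, -0.002, 3.035]
force: [-0.6, 0.5, 0.1]
width: 0.0244
gripper_force: 20.0
```

apply_moves([
  {"translation": [0.02, -0.06, 0], "rotation": [0, 0, 0]},
  {"translation": [0.05, -0.16, 0], "rotation": [0, 0, 0]},
  {"translation": [0.09, -0.28, 0], "rotation": [0, 0, 0]},
  {"translation": [0.13, -0.4, 0], "rotation": [0, 0, 0]},
  {"translation": [0.17, -0.52, 0], "rotation": [0, 0, 0]},
  {"translation": [0.21, -0.64, 0], "rotation": [0, 0, 0]},
  {"translation": [0.26, -0.76, 0], "rotation": [0, 0, 0]},
  {"translation": [0.3, -0.86, 0], "rotation": [0, 0, 0]},
  {"translation": [0.32, -0.92, 0], "rotation": [0, 0, 0]},
  {"translation": [0.326, -0.94, 0], "rotation": [0, 0, 0]},
])

```text
t: 21.97
eef_pos: [0.6129, -0.1362, 0.1273]
ee_rot: [-3.141, -0.002, 3.035]
force: [-0.1, 0.0, -1.1]
width: 0.0244
gripper_force: 20.0
```

apply_moves([
  {"translation": [0, -0.05, 0], "rotation": [0, 0, 0]},
  {"translation": [0, -0.12, 0], "rotation": [0, 0, 0]},
  {"translation": [0, -0.2, 0], "rotation": [0, 0, 0]},
  {"translation": [0, -0.28, 0], "rotation": [0, 0, 0]},
  {"translation": [0, -0.36, 0], "rotation": [0, 0, 0]},
  {"translation": [0, -0.42, -0.05], "rotation": [0, 0, 0]},
  {"translation": [0, -0.46, -0.1], "rotation": [0, 0, 0]},
  {"translation": [0, -0.466, -0.16], "rotation": [0, 0, 0]},
  {"translation": [0, -0.466, -0.2], "rotation": [0, 0, 0]},
  {"translation": [0, -0.466, -0.2], "rotation": [0, 0, 0]},
])

```text
t: 22.8
eef_pos: [0.6108, -0.2496, 0.075]
ee_rot: [3.141, -0.006, 3.037]
force: [-0.7, 0.1, -1.4]
width: 0.0241
gripper_force: 20.0
```

```bash
python3 - <<'E'
from h import *
s=get_state();print(s["eef_pos"],s["ee_rot"],s["width"])
a,b=grab_frame("scene"),grab_frame("top")
cv2.imwrite("pics/v3s.png",a);cv2.imwrite("pics/v3t.png",b)
cv2.imwrite("pics/v3.png",np.vstack([cv2.resize(a[180:320,260:470],(450,300)),cv2.resize(b[80:200,280:460],(450,300))]))
E
```

```text
[ 0.61084182 -0.24962853  0.07495677] [ 3.14071951 -0.0059871   3.0372914 ] 0.024122825223391865
```

View pics/v3.png

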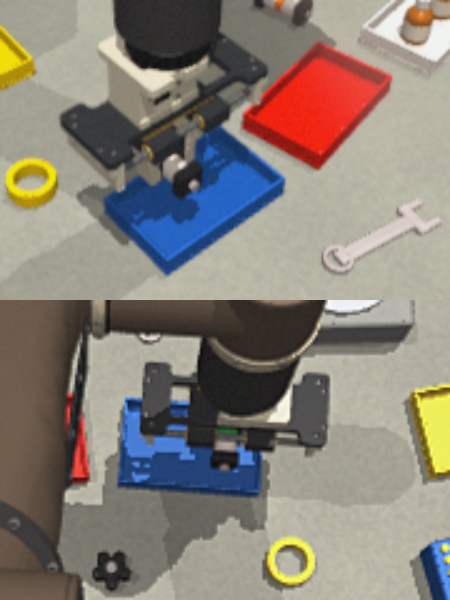

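```bash
python3 - <<'E'
from h import *
s=get_state();print(s["eef_pos"])
print("nip",plane("scene",(350.5,266.8),.0855),"band",plane("top",(370.4,132.8),.098),"block",plane("top",(370,142.8),.095))
a=cv2.imread("pics/v3t.png");b=blob(a,"green",(370,133),10);print(b and (b[0],b[2],plane("top",b[0],.098)))
E
```

```text
[ 0.61283686 -0.2498337   0.07810859]
nip [ 0.65442289 -0.25512974  0.0855    ] band [ 0.60663627 -0.24914557  0.098     ] block [ 0.57874213 -0.24708999  0.095     ]
(array([370.61905, 131.95238], dtype=float32), 21, array([ 0.60907818, -0.24985989,  0.098     ]))
```

Held column centre is about 1–2 mm short of the tray centre along x, which is inside the ±5 mm end clearance. I'll shift +1.5 mm and lower.

apply_moves([
  {"translation": [0.006, 0, -0.04], "rotation": [0, 0, 0]},
  {"translation": [0.006, 0, -0.08], "rotation": [0, 0, 0]},
  {"translation": [0.006, 0, -0.12], "rotation": [0, 0, 0]},
  {"translation": [0.006, 0, -0.16], "rotation": [0, 0, 0]},
  {"translation": [0.006, 0, -0.2], "rotation": [0, 0, 0]},
  {"translation": [0.006, 0, -0.23], "rotation": [0, 0, 0]},
  {"translation": [0.006, 0, -0.255], "rotation": [0, 0, 0]},
  {"translation": [0.006, 0, -0.27], "rotation": [0, 0, 0]},
  {"translation": [0.006, 0, -0.274], "rotation": [0, 0, 0]},
  {"translation": [0.006, 0, -0.274], "rotation": [0, 0, 0]},
])

```text
t: 23.73
eef_pos: [0.6147, -0.2504, 0.0103]
ee_rot: [-3.142, -0.0, 3.038]
force: [0.2, -0.7, -1.5]
width: 0.0243
gripper_force: 20.0
```

apply_moves([
  {"translation": [0, 0, -0.004], "rotation": [0, 0, 0]},
  {"translation": [0, 0, -0.004], "rotation": [0, 0, 0]},
  {"translation": [0, 0, -0.004], "rotation": [0, 0, 0]},
  {"translation": [0, 0, -0.004], "rotation": [0, 0, 0]},
  {"translation": [0, 0, -0.004], "rotation": [0, 0, 0]},
  {"translation": [0, 0, -0.004], "rotation": [0, 0, 0]},
  {"translation": [0, 0, -0.004], "rotation": [0, 0, 0]},
  {"translation": [0, 0, -0.004], "rotation": [0, 0, 0]},
  {"translation": [0, 0, -0.004], "rotation": [0, 0, 0]},
  {"translation": [0, 0, -0.004], "rotation": [0, 0, 0]},
], jaw=0.2)

```text
t: 24.57
eef_pos: [0.6148, -0.2504, 0.0096]
ee_rot: [-3.142, -0.0, 3.038]
force: [0.3, -0.0, 0.4]
width: 0.0354
gripper_force: 0.0
```

apply_moves([
  {"translation": [0, 0, 0.03], "rotation": [0, 0, 0]},
  {"translation": [0, 0, 0.08], "rotation": [0, 0, 0]},
  {"translation": [0, 0, 0.15], "rotation": [0, 0, 0]},
  {"translation": [0, 0, 0.23], "rotation": [0, 0, 0]},
  {"translation": [0, 0, 0.31], "rotation": [0, 0, 0]},
  {"translation": [0, 0, 0.4], "rotation": [0, 0, 0]},
  {"translation": [0, 0, 0.47], "rotation": [0, 0, 0]},
  {"translation": [0, 0, 0.48], "rotation": [0, 0, 0]},
  {"translation": [0, 0, 0.48], "rotation": [0, 0, 0]},
  {"translation": [0, 0, 0.48], "rotation": [0, 0, 0]},
])

```text
t: 25.4
eef_pos: [0.6146, -0.2503, 0.1301]
ee_rot: [3.141, 0.001, 3.038]
force: [-0.3, 0.0, 0.4]
width: 0.0351
gripper_force: 0.0
```

apply_moves([
  {"translation": [-0.02, 0.06, 0], "rotation": [0, 0, 0.05]},
  {"translation": [-0.05, 0.16, 0], "rotation": [0, 0, 0.1]},
  {"translation": [-0.08, 0.27, 0], "rotation": [0, 0, 0.2]},
  {"translation": [-0.12, 0.38, 0], "rotation": [0, 0, 0.3]},
  {"translation": [-0.16, 0.49, 0], "rotation": [0, 0, 0.357]},
  {"translation": [-0.2, 0.6, 0], "rotation": [0, 0, 0.357]},
  {"translation": [-0.24, 0.69, 0], "rotation": [0, 0, 0.357]},
  {"translation": [-0.268, 0.728, 0], "rotation": [0, 0, 0.357]},
  {"translation": [-0.268, 0.728, 0], "rotation": [0, 0, 0.357]},
  {"translation": [-0.268, 0.728, 0], "rotation": [0, 0, 0.357]},
], jaw=-0.2)

```text
t: 26.23
eef_pos: [0.5473, -0.068, 0.1293]
ee_rot: [-3.141, -0.001, -3.056]
force: [-0.3, -0.9, 0.0]
width: 0.0527
gripper_force: 0.0
```

apply_moves([
  {"translation": [-0.02, 0.06, 0], "rotation": [0, 0, 0]},
  {"translation": [-0.05, 0.16, 0], "rotation": [0, 0, 0]},
  {"translation": [-0.08, 0.27, 0], "rotation": [0, 0, 0]},
  {"translation": [-0.12, 0.38, 0], "rotation": [0, 0, 0]},
  {"translation": [-0.16, 0.49, 0], "rotation": [0, 0, 0]},
  {"translation": [-0.2, 0.6, 0], "rotation": [0, 0, 0]},
  {"translation": [-0.24, 0.69, 0], "rotation": [0, 0, 0]},
  {"translation": [-0.268, 0.728, 0], "rotation": [0, 0, 0]},
  {"translation": [-0.268, 0.728, 0], "rotation": [0, 0, 0]},
  {"translation": [-0.268, 0.728, 0], "rotation": [0, 0, 0]},
])

```text
t: 27.07
eef_pos: [0.481, 0.1134, 0.1294]
ee_rot: [-3.141, -0.0, -3.057]
force: [-0.0, 0.4, -0.4]
width: 0.0528
gripper_force: 0.0
```

```bash
python3 - <<'E'
from h import *
s=get_state();print(s["eef_pos"],s["ee_rot"],s["width"])
a,b=grab_frame("scene"),grab_frame("top")
cv2.imwrite("pics/v4s.png",a);cv2.imwrite("pics/v4t.png",b)
cv2.imwrite("pics/v4.png",np.vstack([cv2.resize(a[130:310,270:540],(450,300)),cv2.resize(b[100:220,200:420],(550,300))[:,:450]]))
E
```

```text
[0.48100306 0.11338589 0.12937787] [-3.14122159e+00 -3.18376229e-04 -3.05746154e+00] 0.05279561139744046
```

View pics/v4.png

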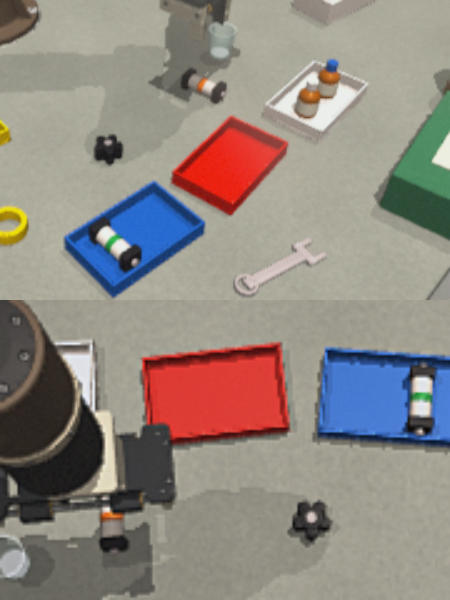

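The green column lies flat in the blue tray with free ends, and the gripper is over the orange column. The beaker is clear.

apply_moves([
  {"translation": [0, 0, -0.05], "rotation": [0, 0, 0]},
  {"translation": [0, 0, -0.12], "rotation": [0, 0, 0]},
  {"translation": [0, 0, -0.2], "rotation": [0, 0, 0]},
  {"translation": [0, 0, -0.28], "rotation": [0, 0, 0]},
  {"translation": [0, 0, -0.36], "rotation": [0, 0, 0]},
  {"translation": [0, 0, -0.43], "rotation": [0, 0, 0]},
  {"translation": [0, 0, -0.48], "rotation": [0, 0, 0]},
  {"translation": [0, 0, -0.495], "rotation": [0, 0, 0]},
  {"translation": [0, 0, -0.502], "rotation": [0, 0, 0]},
  {"translation": [0, 0, -0.502], "rotation": [0, 0, 0]},
])

```text
t: 28.0
eef_pos: [0.4811, 0.113, 0.004]
ee_rot: [-3.141, -0.0, -3.059]
force: [-0.0, -0.7, -0.0]
width: 0.0528
gripper_force: 0.0
```

apply_moves([
  {"translation": [0, 0, 0], "rotation": [0, 0, 0]},
  {"translation": [0, 0, 0], "rotation": [0, 0, 0]},
  {"translation": [0, 0, 0], "rotation": [0, 0, 0]},
  {"translation": [0, 0, 0], "rotation": [0, 0, 0]},
  {"translation": [0, 0, 0], "rotation": [0, 0, 0]},
  {"translation": [0, 0, 0], "rotation": [0, 0, 0]},
  {"translation": [0, 0, 0], "rotation": [0, 0, 0]},
  {"translation": [0, 0, 0], "rotation": [0, 0, 0]},
  {"translation": [0, 0, 0], "rotation": [0, 0, 0]},
  {"translation": [0, 0, 0], "rotation": [0, 0, 0]},
], jaw=1)

```text
t: 28.83
eef_pos: [0.481, 0.1138, 0.0045]
ee_rot: [3.141, 0.001, -3.058]
force: [-1.3, 0.0, 5.6]
width: 0.0249
gripper_force: 20.0
```

apply_moves([
  {"translation": [0, 0, 0.04], "rotation": [0, 0, 0]},
  {"translation": [0, 0, 0.1], "rotation": [0, 0, 0]},
  {"translation": [0, 0, 0.18], "rotation": [0, 0, 0]},
  {"translation": [0, 0, 0.26], "rotation": [0, 0, 0]},
  {"translation": [0, 0, 0.34], "rotation": [0, 0, 0]},
  {"translation": [0, 0, 0.42], "rotation": [0, 0, 0]},
  {"translation": [0, 0, 0.48], "rotation": [0, 0, 0]},
  {"translation": [0, 0, 0.5], "rotation": [0, 0, 0]},
  {"translation": [0, 0, 0.5], "rotation": [0, 0, 0]},
  {"translation": [0, 0, 0.5], "rotation": [0, 0, 0]},
])

```text
t: 29.67
eef_pos: [0.4803, 0.1135, 0.1284]
ee_rot: [3.141, -0.001, -3.059]
force: [0.3, 0.3, -0.7]
width: 0.0244
gripper_force: 20.0
```

apply_moves([
  {"translation": [0.02, -0.04, 0], "rotation": [0, 0, -0.05]},
  {"translation": [0.05, -0.11, 0], "rotation": [0, 0, -0.1]},
  {"translation": [0.09, -0.19, 0], "rotation": [0, 0, -0.2]},
  {"translation": [0.13, -0.28, 0], "rotation": [0, 0, -0.3]},
  {"translation": [0.18, -0.37, 0], "rotation": [0, 0, -0.357]},
  {"translation": [0.22, -0.46, 0], "rotation": [0, 0, -0.357]},
  {"translation": [0.26, -0.54, 0], "rotation": [0, 0, -0.357]},
  {"translation": [0.282, -0.583, 0], "rotation": [0, 0, -0.357]},
  {"translation": [0.282, -0.583, 0], "rotation": [0, 0, -0.357]},
  {"translation": [0.282, -0.583, 0], "rotation": [0, 0, -0.357]},
])

```text
t: 30.5
eef_pos: [0.5507, -0.033, 0.1278]
ee_rot: [-3.141, -0.002, 3.036]
force: [-0.4, -0.3, -0.9]
width: 0.0244
gripper_force: 20.0
```

apply_moves([
  {"translation": [0.03, -0.06, 0], "rotation": [0, 0, 0]},
  {"translation": [0.08, -0.16, 0], "rotation": [0, 0, 0]},
  {"translation": [0.13, -0.27, 0], "rotation": [0, 0, 0]},
  {"translation": [0.18, -0.38, 0], "rotation": [0, 0, 0]},
  {"translation": [0.23, -0.48, 0], "rotation": [0, 0, 0]},
  {"translation": [0.282, -0.56, -0.03], "rotation": [0, 0, 0]},
  {"translation": [0.282, -0.583, -0.1], "rotation": [0, 0, 0]},
  {"translation": [0.282, -0.583, -0.17], "rotation": [0, 0, 0]},
  {"translation": [0.282, -0.583, -0.2], "rotation": [0, 0, 0]},
  {"translation": [0.282, -0.583, -0.2], "rotation": [0, 0, 0]},
])

```text
t: 31.33
eef_pos: [0.62, -0.177, 0.0766]
ee_rot: [-3.142, -0.005, 3.038]
force: [-0.0, 1.1, -0.9]
width: 0.0241
gripper_force: 20.0
```

```bash
python3 - <<'E'
from h import *
s=get_state();print(s["eef_pos"],s["ee_rot"],s["width"])
a,b=grab_frame("scene"),grab_frame("top")
cv2.imwrite("pics/v5.png",np.vstack([cv2.resize(a[180:320,260:470],(450,300)),cv2.resize(b[80:200,280:460],(450,300))]))
q=blob(b,"orange",(346,133),14);print(q and (q[0],q[2],plane("top",q[0],.098)))
E
```

```text
[ 0.61996406 -0.17700345  0.07655652] [-3.14155269 -0.00457745  3.03802341] 0.024097102240011433
(array([344.2    , 129.46666], dtype=float32), 15, array([ 0.61838287, -0.17698878,  0.098     ]))
```

View pics/v5.png

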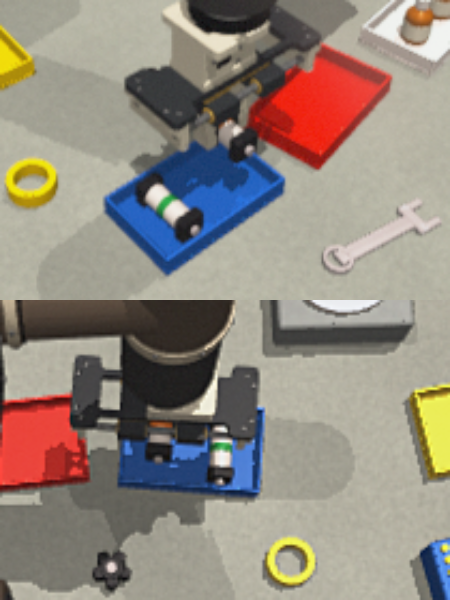

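The orange column is held level over the free half of the blue tray, offset about 1 mm. I'll lower it, release and lift.

apply_moves([
  {"translation": [0.002, 0, -0.04], "rotation": [0, 0, 0]},
  {"translation": [0.002, 0, -0.08], "rotation": [0, 0, 0]},
  {"translation": [0.002, 0, -0.12], "rotation": [0, 0, 0]},
  {"translation": [0.002, 0, -0.16], "rotation": [0, 0, 0]},
  {"translation": [0.002, 0, -0.2], "rotation": [0, 0, 0]},
  {"translation": [0.002, 0, -0.23], "rotation": [0, 0, 0]},
  {"translation": [0.002, 0, -0.255], "rotation": [0, 0, 0]},
  {"translation": [0.002, 0, -0.27], "rotation": [0, 0, 0]},
  {"translation": [0.002, 0, -0.277], "rotation": [0, 0, 0]},
  {"translation": [0.002, 0, -0.277], "rotation": [0, 0, 0]},
])

```text
t: 32.27
eef_pos: [0.6222, -0.1779, 0.0094]
ee_rot: [-3.142, -0.0, 3.038]
force: [-0.2, 0.0, -0.3]
width: 0.0239
gripper_force: 20.0
```

apply_moves([
  {"translation": [0, 0, 0], "rotation": [0, 0, 0]},
  {"translation": [0, 0, 0], "rotation": [0, 0, 0]},
  {"translation": [0, 0, 0], "rotation": [0, 0, 0]},
  {"translation": [0, 0, 0], "rotation": [0, 0, 0]},
  {"translation": [0, 0, 0], "rotation": [0, 0, 0]},
  {"translation": [0, 0, 0], "rotation": [0, 0, 0]},
  {"translation": [0, 0, 0], "rotation": [0, 0, 0]},
  {"translation": [0, 0, 0], "rotation": [0, 0, 0]},
  {"translation": [0, 0, 0], "rotation": [0, 0, 0]},
  {"translation": [0, 0, 0], "rotation": [0, 0, 0]},
], jaw=0.2)

```text
t: 33.1
eef_pos: [0.6223, -0.1779, 0.0098]
ee_rot: [-3.142, -0.0, 3.038]
force: [0.1, 0.2, 0.7]
width: 0.035
gripper_force: 0.0
```

apply_moves([
  {"translation": [0, 0, 0.03], "rotation": [0, 0, 0]},
  {"translation": [0, 0, 0.08], "rotation": [0, 0, 0]},
  {"translation": [0, 0, 0.15], "rotation": [0, 0, 0]},
  {"translation": [0, 0, 0.23], "rotation": [0, 0, 0]},
  {"translation": [0, 0, 0.31], "rotation": [0, 0, 0]},
  {"translation": [0, 0, 0.4], "rotation": [0, 0, 0]},
  {"translation": [0, 0, 0.47], "rotation": [0, 0, 0]},
  {"translation": [0, 0, 0.48], "rotation": [0, 0, 0]},
  {"translation": [0, 0, 0.48], "rotation": [0, 0, 0]},
  {"translation": [0, 0, 0.48], "rotation": [0, 0, 0]},
])

```text
t: 33.93
eef_pos: [0.6221, -0.1778, 0.1303]
ee_rot: [3.141, 0.001, 3.038]
force: [-0.2, 0.1, -0.1]
width: 0.0351
gripper_force: 0.0
```

apply_moves([
  {"translation": [-0.06, 0.03, 0], "rotation": [0, 0, 0.05]},
  {"translation": [-0.15, 0.06, 0], "rotation": [0, 0, 0.15]},
  {"translation": [-0.26, 0.11, 0], "rotation": [0, 0, 0.25]},
  {"translation": [-0.37, 0.16, 0], "rotation": [0, 0, 0.367]},
  {"translation": [-0.48, 0.2, 0], "rotation": [0, 0, 0.367]},
  {"translation": [-0.56, 0.235, 0], "rotation": [0, 0, 0.367]},
  {"translation": [-0.596, 0.248, 0], "rotation": [0, 0, 0.367]},
  {"translation": [-0.596, 0.248, 0], "rotation": [0, 0, 0.367]},
  {"translation": [-0.596, 0.248, 0], "rotation": [0, 0, 0.367]},
  {"translation": [-0.596, 0.248, 0], "rotation": [0, 0, 0.367]},
], jaw=-1)

```text
t: 34.77
eef_pos: [0.4743, -0.116, 0.1297]
ee_rot: [-3.141, 0.0, -3.053]
force: [-0.4, 0.0, -0.1]
width: 0.0873
gripper_force: 0.0
```

apply_moves([
  {"translation": [0, 0, -0.05], "rotation": [0, 0, 0]},
  {"translation": [0, 0, -0.12], "rotation": [0, 0, 0]},
  {"translation": [0, 0, -0.2], "rotation": [0, 0, 0]},
  {"translation": [0, 0, -0.28], "rotation": [0, 0, 0]},
  {"translation": [0, 0, -0.36], "rotation": [0, 0, 0]},
  {"translation": [0, 0, -0.43], "rotation": [0, 0, 0]},
  {"translation": [0, 0, -0.48], "rotation": [0, 0, 0]},
  {"translation": [0, 0, -0.495], "rotation": [0, 0, 0]},
  {"translation": [0, 0, -0.502], "rotation": [0, 0, 0]},
  {"translation": [0, 0, -0.502], "rotation": [0, 0, 0]},
])

```text
t: 35.6
eef_pos: [0.4738, -0.1161, 0.004]
ee_rot: [-3.141, -0.001, -3.053]
force: [0.7, -0.3, 0.3]
width: 0.0876
gripper_force: 0.0
```

apply_moves([
  {"translation": [0, 0, 0], "rotation": [0, 0, 0]},
  {"translation": [0, 0, 0], "rotation": [0, 0, 0]},
  {"translation": [0, 0, 0], "rotation": [0, 0, 0]},
  {"translation": [0, 0, 0], "rotation": [0, 0, 0]},
  {"translation": [0, 0, 0], "rotation": [0, 0, 0]},
  {"translation": [0, 0, 0], "rotation": [0, 0, 0]},
  {"translation": [0, 0, 0], "rotation": [0, 0, 0]},
  {"translation": [0, 0, 0], "rotation": [0, 0, 0]},
  {"translation": [0, 0, 0], "rotation": [0, 0, 0]},
  {"translation": [0, 0, 0], "rotation": [0, 0, 0]},
], jaw=1)

```text
t: 36.43
eef_pos: [0.4734, -0.1159, 0.0045]
ee_rot: [-3.142, 0.0, -3.053]
force: [-0.3, 1.1, 4.4]
width: 0.0454
gripper_force: 20.0
```

apply_moves([
  {"translation": [0, 0, 0.04], "rotation": [0, 0, 0]},
  {"translation": [0, 0, 0.1], "rotation": [0, 0, 0]},
  {"translation": [0, 0, 0.18], "rotation": [0, 0, 0]},
  {"translation": [0, 0, 0.26], "rotation": [0, 0, 0]},
  {"translation": [0, 0, 0.34], "rotation": [0, 0, 0]},
  {"translation": [0, 0, 0.42], "rotation": [0, 0, 0]},
  {"translation": [0, 0, 0.48], "rotation": [0, 0, 0]},
  {"translation": [0, 0, 0.5], "rotation": [0, 0, 0]},
  {"translation": [0, 0, 0.5], "rotation": [0, 0, 0]},
  {"translation": [0, 0, 0.5], "rotation": [0, 0, 0]},
])

```text
t: 37.27
eef_pos: [0.4728, -0.1158, 0.1286]
ee_rot: [3.141, -0.0, -3.053]
force: [0.3, -0.5, -1.7]
width: 0.0454
gripper_force: 20.0
```

apply_moves([
  {"translation": [0.05, 0.03, 0], "rotation": [0, 0, 0]},
  {"translation": [0.13, 0.09, 0], "rotation": [0, 0, 0]},
  {"translation": [0.22, 0.16, 0], "rotation": [0, 0, 0]},
  {"translation": [0.32, 0.23, 0], "rotation": [0, 0, 0]},
  {"translation": [0.42, 0.3, 0], "rotation": [0, 0, 0]},
  {"translation": [0.51, 0.37, 0], "rotation": [0, 0, 0]},
  {"translation": [0.58, 0.42, 0], "rotation": [0, 0, 0]},
  {"translation": [0.61, 0.436, 0], "rotation": [0, 0, 0]},
  {"translation": [0.61, 0.436, 0], "rotation": [0, 0, 0]},
  {"translation": [0.61, 0.436, 0], "rotation": [0, 0, 0]},
])

```text
t: 38.1
eef_pos: [0.625, -0.0069, 0.1274]
ee_rot: [-3.141, -0.003, -3.053]
force: [-0.4, -0.0, -1.0]
width: 0.0454
gripper_force: 20.0
```

apply_moves([
  {"translation": [0, 0, -0.06], "rotation": [0, 0, 0]},
  {"translation": [0, 0, -0.14], "rotation": [0, 0, 0]},
  {"translation": [0, 0, -0.22], "rotation": [0, 0, 0]},
  {"translation": [0, 0, -0.3], "rotation": [0, 0, 0]},
  {"translation": [0, 0, -0.37], "rotation": [0, 0, 0]},
  {"translation": [0, 0, -0.42], "rotation": [0, 0, 0]},
  {"translation": [0, 0, -0.45], "rotation": [0, 0, 0]},
  {"translation": [0, 0, -0.47], "rotation": [0, 0, 0]},
  {"translation": [0, 0, -0.478], "rotation": [0, 0, 0]},
  {"translation": [0, 0, -0.478], "rotation": [0, 0, 0]},
])

```text
t: 38.93
eef_pos: [0.6256, -0.0071, 0.0099]
ee_rot: [-3.142, -0.0, -3.053]
force: [-0.3, -0.5, 0.0]
width: 0.0455
gripper_force: 20.0
```

apply_moves([
  {"translation": [0, 0, 0], "rotation": [0, 0, 0]},
  {"translation": [0, 0, 0], "rotation": [0, 0, 0]},
  {"translation": [0, 0, 0], "rotation": [0, 0, 0]},
  {"translation": [0, 0, 0], "rotation": [0, 0, 0]},
  {"translation": [0, 0, 0], "rotation": [0, 0, 0]},
  {"translation": [0, 0, 0], "rotation": [0, 0, 0]},
  {"translation": [0, 0, 0], "rotation": [0, 0, 0]},
  {"translation": [0, 0, 0], "rotation": [0, 0, 0]},
  {"translation": [0, 0, 0], "rotation": [0, 0, 0]},
  {"translation": [0, 0, 0], "rotation": [0, 0, 0]},
], jaw=-0.5)

```text
t: 39.77
eef_pos: [0.6258, -0.0069, 0.0097]
ee_rot: [-3.142, -0.0, -3.053]
force: [0.3, 0.1, 0.6]
width: 0.0658
gripper_force: 0.0
```

apply_moves([
  {"translation": [0, 0, 0.05], "rotation": [0, 0, 0]},
  {"translation": [0, 0, 0.12], "rotation": [0, 0, 0]},
  {"translation": [0, 0, 0.22], "rotation": [0, 0, 0]},
  {"translation": [0, 0, 0.34], "rotation": [0, 0, 0]},
  {"translation": [0, 0, 0.46], "rotation": [0, 0, 0]},
  {"translation": [0, 0, 0.58], "rotation": [0, 0, 0]},
  {"translation": [0, 0, 0.7], "rotation": [0, 0, 0]},
  {"translation": [-0.1, 0, 0.75], "rotation": [0, 0, 0]},
  {"translation": [-0.25, 0, 0.75], "rotation": [0, 0, 0]},
  {"translation": [-0.4, 0, 0.75], "rotation": [0, 0, 0]},
])

```text
t: 40.6
eef_pos: [0.5253, -0.0068, 0.1978]
ee_rot: [3.141, 0.001, -3.054]
force: [-1.2, 0.7, -1.2]
width: 0.0656
gripper_force: 0.0
```

apply_moves([
  {"translation": [-0.1, 0.1, 0], "rotation": [0, 0, 0]},
  {"translation": [-0.2, 0.2, 0], "rotation": [0, 0, 0]},
  {"translation": [-0.3, 0.3, 0], "rotation": [0, 0, 0]},
  {"translation": [-0.3, 0.4, 0], "rotation": [0, 0, 0]},
  {"translation": [-0.3, 0.5, 0], "rotation": [0, 0, 0]},
  {"translation": [-0.3, 0.6, 0], "rotation": [0, 0, 0]},
  {"translation": [-0.3, 0.7, 0], "rotation": [0, 0, 0]},
  {"translation": [-0.3, 0.8, 0], "rotation": [0, 0, 0]},
  {"translation": [-0.3, 0.8, 0], "rotation": [0, 0, 0]},
  {"translation": [-0.3, 0.8, 0], "rotation": [0, 0, 0]},
])

```text
t: 41.43
eef_pos: [0.4505, 0.1941, 0.1971]
ee_rot: [-3.141, -0.0, -3.051]
force: [-0.8, 0.3, 0.1]
width: 0.0659
gripper_force: 0.0
```

```bash
python3 - <<'E'
from h import *
s=get_state();print(s["t"],s["eef_pos"],s["width"])
a,b=grab_frame("scene"),grab_frame("top")
cv2.imwrite("pics/v6.png",np.vstack([cv2.resize(a[110:310,240:540],(450,300)),cv2.resize(b[90:240,160:430],(540,300))[:,:450]]))
E
```

```text
41.4333 [0.45052201 0.19405142 0.19714995] 0.0658680498074752
```

View pics/v6.png

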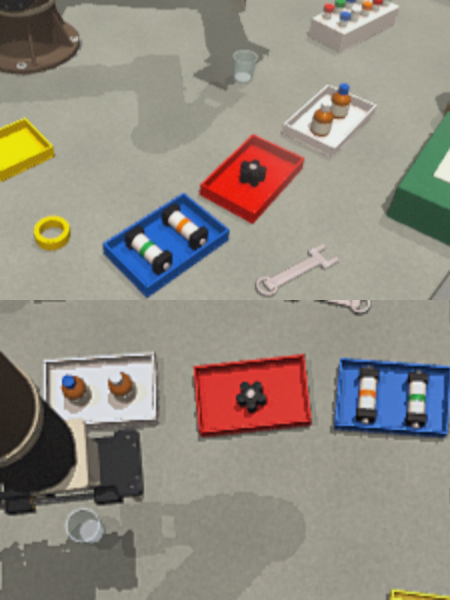

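The picture shows both bottles upright in the white tray and both columns flat in the blue tray. The knob is flat in the red tray, and the beaker and tape haven't moved.

```bash
python3 -c "
from station import *
print(job_done())"
```

```text
the job is handed in; nothing more can be done
None
```

I handed the job in at about 41 s, and the last pictures showed both bottles upright in the white tray, both columns flat in the blue, the knob flat in the red, and the beaker and tape where they were; the hand-in gave no verdict.

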